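Close the fruit length gauge on a pear by feel

TASK

Close the length gauge on the pear lying in it: slide the jaw along by its knob until the sprung pad has pushed the pear home against the forked end stop and is clearly pressed back by it, but not to the bottom of its travel. Then let go and leave the jaw there. Do not bruise the pear with a hard squeeze, and leave the spare pears and the other things on the bench where they are.

Things in the scene. Friction and masses are not known exactly. Their poses are not given: they have to be found in the camera images.
- gauge: Fixed plywood board, 330 mm along its x, 360 along its y, 8 thick, origin at the centre of its underside. The aluminium V lane (measuring lane) runs along y at x = -90 mm from y = -160 to 130, between two steel guide rods (x = -145 and -35, tops at height 36 mm, end blocks 46 mm high). Two wooden V lanes at x = 35 and 120 park the spare pears. The jaw closes towards the board's +y.
- anvil: Forked steel end stop of the measuring lane, fixed to the board, 70 mm wide, 72 mm high, with a 12 mm slot for the stem. Its origin lies on the bench under the middle of its face (lane centre line, board x = -90, y = 130 mm); the face looks along the board's -y, axes as the board's.
- jaw: Grey carriage on the guide rods, 135 mm across the lane, 56 along it, top 74 mm above the bench. Origin on the bench under the knob axis, axes as the board's. It slides only along the board's y; at the start the knob axis is 200 to 235 mm from the end stop's face, and 130 mm of travel is available from 235. 9 to 11 N moves it slowly, anywhere; against pushes under 10 N it stays where it is left.
- jaw_knob (a point): Point on the axis of the upright round black knob on the carriage, 28 mm in diameter, standing from 80 to 130 mm above the bench; this point is 108 mm above the bench. To be pinched from above, from any side.
- pear_a: Hard green pear, 0.11 to 0.21 kg, on its side in one of the three lanes, stem to the board's +y, belly 66 mm thick, top 83 mm above the bench. Origin on the lane's bottom line (12 mm up), half way along the pear; y to the stem. The pears are 85 to 111 mm long, all different; any may be the one in the measuring lane, where its origin starts 60 to 85 mm from the end stop's face.
- pear_b: A second pear, as pear_a but of another length.
- pear_c: A third pear, as pear_a but of another length.
- notepad: White notepad 100 x 140 x 14 mm lying on the bench past the board's -y edge; origin at the centre of its underside. To be left alone.
- jar: Amber glass jar with a steel lid, 68 mm in diameter, 95 mm high, on the bench past the board's -y edge; origin at the centre of its underside. To be left alone.
- dish: Closed clear petri dish, 94 mm in diameter, 17 mm high, on the bench past the board's +y edge; origin at the centre of its underside. To be left alone.
- pad_front (a point): Where the middle of the front (+y) face of the steel pad on the jaw is while the pad is free: 50 mm ahead of the knob axis, 53 mm above the bench; moves with the carriage. Pad 64 mm wide, 44 high. It is sprung: gives from about 1 N, then 1 mm per N, and bottoms after 10 mm (11 N). A moving pear adds about 1 to 2 N to the push; once it meets the end stop the push rises about 1 N per mm.
Mind the look-alikes: they are no part of the job. What is shaped like the pear_a but blue or pink is not meant. What is shaped like the pear_c but turquoise is not meant.

How it is judged:
By the outcome, as a careful person would: the job done as asked, in the order asked, and still so for the second after the job is handed in, with the robot touching nothing.
It also fails if it takes over 58 s, if anything falls off the work surface, if the arm or the gripper's body presses on something with over 40 N, if the wrist force passes 120 N, or if a joint passes its speed limit or range.

ROBOT

A 6-joint arm with a two-finger parallel gripper is mounted at the origin on the work surface. World frame = base frame: x ahead of the robot, y to its left, z up, the work surface at z = 0. Lengths are in m, angles in rad, forces in N, time in s.
With the tool pointing down it reaches from about 0.4 to 0.825 m from the base axis. Payload 7 kg.
Tool frame: the origin (TCP) lies on the centre line of the jaws, within the pads' length; the fingertips stand 25 mm ahead of it and the grasp point (between the pads) lies 6 mm ahead of it; z points along the fingers, y is the line along which they close (so a half turn about z gives the same grasp; the last joint's range is limited). The gripper opens to 88 mm and grips with 3 to 60 N. Pads are 19 mm wide; open, the fingers measure 130 mm over their backs; the gripper's body (78 mm by 193 mm) begins 47 mm behind the grasp point.
Start: joints at [-0.987, 0.359, 0.012, 0, -1.224, -0.288], TCP at [0.197, -0.646, 0.252] pointing down, gripper open.
Joint ranges: [-3.07, 3.07], [-1.43, 2.12], [-1.02, 1.25], [-3.03, 1.67], [-3.05, -0], [-3.03, 3.03]. Speed limits (rad/s): [2.39, 2.39, 3.01, 3.14, 3.14, 3.14].

INTERFACE

Orientations are given as [roll, pitch, yaw] about the fixed x, y, z axes, in that order (R = Rz(yaw) Ry(pitch) Rx(roll)).
In Python, from station import readout, vision, arm gives the robot as it stands. The module is installed in compiled form; this text tells all that it offers.
- The arm moves only by the tool carry_out, never from a script. Its argument "commands" is a list of rows, each an object with "dp": the shift along the tool's x, y, z in m, a list of three; "rotation": the turn, a rotation vector about the tool's x, y, z in degrees, a list of three. In form: [{"dp": [dx, dy, dz], "rotation": [wx, wy, wz]}, ...]. A call has 1 to 8 rows; each row shifts and turns the commanded pose from where the row before left it, along the tool's axes as they then stand; what a row does not reach is not made up. A row lasts 1/8 s, in which the tool goes at most 62.5 mm and 10.7 degrees, less where a joint would pass 70% of its speed; a pose out of reach is approached as far as the arm can. A call with a gripper value outside its range is refused whole. "grip" is the finger opening in m, from 0 to 0.0876, set as the call begins (left out, the last holds). The fingers move at their own pace and stop on an object; "force" is the grip in N (left out, the last holds). Time passes only in rows, so rows that do not move let the fingers close. It gives the time, the measured TCP pose, the force, the opening and the grip force at its end, in the units of the state.
- readout.get_state(): the state, without advancing time (a new reading comes with each control period).
- vision.grab_frame(name): name is "scene" or "side" or "wrist"; returns (picture, depth): 384x512x3 uint8, red, green, blue; 384x512 float32, m along the optical axis (not along the pixel's ray), 0 where there is no reading.
- vision.calibration(name): a dict with "fovy" (degrees; the focal length in pixels is half the picture's height over the tangent of half this angle, whatever the lens; pixels are square), "cx", "cy" (the principal point, pixels), "origin" and "attitude" of the camera in the world; the wrist camera has in their place "mount" (4x4, takes a point from camera to tool coordinates, whose origin is the TCP and whose axes are the flange's). Camera axes: x right, y down, z forward; pixel columns grow to the right and rows downward; lengths in m; the calibration is good to about 2 mm. A picture is of the moment at which its call begins: read the wrist's pose just before it. calibration takes no time and is no camera call.
- arm.job_done(): hands the job in; it is judged then, once.
Trained networks look in the newest picture that a camera, given by its name, has taken for a name from the list of things; names that differ only in an ending like _2 or _b are one class to them, and where a whole thing is asked for, a point or a joint stands for the part that bears it (a point fixed in the world has none). Each returns a list of dicts, best first, with "score" (0 to 1); they miss things now and then, are a little off and sometimes report something else, mostly with a low value. They report only what shows in the picture. A call takes as long as a camera call. They do not tell look-alikes from the thing itself.
- vision.trace(label, camera): "pixels" (384x512 bool, what is visible of it) and "position" ([row, column] in pixels, amid what is visible of it).
The state is a dict: "t": time; "q": joint angles; "qd": joint speeds; "joint_efforts": joint torques, N m; "eef_pos": TCP position; "ee_rot": TCP orientation; "force": force on the tool from outside, world axes, zero at the start; "moment": the same for the moment, N m; "width": finger opening in m; "gripper_force": force on a finger pad.
Only numpy, scipy, OpenCV 4.12 (cv2) and the standard library are available. Lean on these libraries where they do the work, as an engineer would, in place of code of your own. Each camera call takes 0.05 s, during which the arm holds its last target. There are 200 camera calls.

## Working session

There is one attempt and no reset: what is moved stays moved. The work goes in short steps, Python scripts to look and compute and a tool call to move; the robot and the scene stay as the last step left them, time stands still between calls to the robot, and variables do not carry over. Pictures are saved under pics/ and viewed, at most 10 in all, crops included, and the job is handed in when it is done.

Besides the shell and the picture viewer there is one more tool, called after "Request:" in YAML: its name, and indented under it one key for each argument. carry_out: Moves the arm, as the interface text tells. Its arguments: {"type":"object","properties":{"commands":{"type":"array"},"grip":{"type":"number"},"force":{"type":"number"}},"required":["commands"]}

```bash
mkdir -p pics; cat > h.py <<'E'
import numpy as np, cv2
from station import readout, vision, arm
from scipy.spatial.transform import Rotation as R
def cam(name,st=None):
    c=vision.calibration(name)
    f=192/np.tan(np.radians(c["fovy"])/2)
    if "mount" in c:
        T=np.eye(4);T[:3,:3]=R.from_euler('xyz',st["ee_rot"]).as_matrix();T[:3,3]=st["eef_pos"]
        T=T@np.array(c["mount"])
    else:
        T=np.eye(4);a=np.array(c["attitude"]);T[:3,:3]=a if a.shape==(3,3) else R.from_euler('xyz',a).as_matrix();T[:3,3]=c["origin"]
    return f,c["cx"],c["cy"],T
def cloud(depth,K):
    f,cx,cy,T=K
    v,u=np.mgrid[:384,:512]
    P=np.stack([(u-cx)/f*depth,(v-cy)/f*depth,depth],-1)
    W=P@T[:3,:3].T+T[:3,3]; W[depth<=0]=np.nan
    return W
E
python3 - <<'E'
from h import *
st=readout.get_state();print(st)
ims=[]
for n in ["scene","side"]:
    p,d=vision.grab_frame(n);print(n,vision.calibration(n))
    W=cloud(d,cam(n));np.save(n+'.npy',W);ims.append(p)
    cv2.imwrite(f'pics/{n}0.png',cv2.cvtColor(p,cv2.COLOR_RGB2BGR))
    for l in ["gauge","anvil","jaw","jaw_knob","pear_a"]:
        for r in vision.trace(l,n)[:5]:
            w=W[r["pixels"]];w=w[~np.isnan(w[:,0])]
            print(n,l,round(r["score"],2),np.round(r["position"]),np.round(np.median(w,0),3),np.round(np.percentile(w,2,axis=0),3),np.round(np.percentile(w,98,axis=0),3),np.round(p[r["pixels"]].mean(0)))
E
```

```text
{'t': 0.0, 'q': array([-9.86935412e-01,  3.59411404e-01,  1.10744315e-02, -3.42804286e-04,
       -1.22408043e+00, -2.88133467e-01]), 'qd': array([-6.74709519e-04,  6.64029454e-04,  1.54544458e-03,  1.34299387e-03,
        8.35241628e-04, -1.66205770e-05]), 'joint_efforts': array([ 5.71624514e-04, -5.82714808e+01,  2.93048948e+01,  6.99693918e+00,
        6.80900455e-03, -1.78523433e-04]), 'eef_pos': array([ 0.19659392, -0.6452841 ,  0.25061489]), 'ee_rot': array([ 3.13994683e+00, -1.51721201e-04, -2.84598183e+00]), 'force': array([-0.12095083,  0.70071328,  0.68117783]), 'moment': array([0.04587976, 0.01126927, 0.07131586]), 'gripper_force': 0.0, 'width': 0.08808970660532578}
scene {'fovy': 46.64947414927921, 'cx': 252.27932271571123, 'cy': 193.78281550272834, 'origin': array([1.59812452, 0.21630444, 1.05283554]), 'attitude': array([-2.30499983e+00,  1.07070644e-04,  1.76039935e+00])}
scene gauge 0.84 [222. 240.] [ 0.601 -0.019  0.011] [ 0.429 -0.168  0.004] [0.759 0.202 0.079] [180. 155. 114.]
scene anvil 0.56 [187. 290.] [0.458 0.128 0.062] [0.396 0.103 0.014] [0.484 0.148 0.074] 
[... 1038 characters left out ...]
8 0.085 0.007] [0.49  0.151 0.073] [142. 137. 131.]
side jaw 0.8 [174. 291.] [ 0.507 -0.086  0.072] [ 0.448 -0.132  0.026] [ 0.574 -0.045  0.129] [80. 84. 83.]
side pear_a 0.96 [216. 283.] [0.465 0.045 0.066] [ 0.441 -0.002  0.033] [0.502 0.086 0.082] [ 94. 108.  32.]
side pear_a 0.93 [355. 242.] [0.349 0.414 0.054] [0.323 0.369 0.034] [0.377 0.443 0.066] [ 25.  74. 163.]
side pear_a 0.87 [208. 233.] [0.581 0.084 0.066] [0.56  0.04  0.033] [0.616 0.121 0.082] [126. 144.  41.]
side pear_a 0.85 [151. 375.] [ 0.339 -0.332  0.048] [ 0.31  -0.383 -0.002] [ 0.372 -0.293  0.065] [  9. 138. 133.]
side pear_a 0.7 [205. 205.] [0.658 0.119 0.065] [0.639 0.081 0.036] [0.692 0.15  0.083] [122. 140.  39.]
```

```bash
ls pics
```

```text
scene0.png
side0.png
```

View pics/scene0.png

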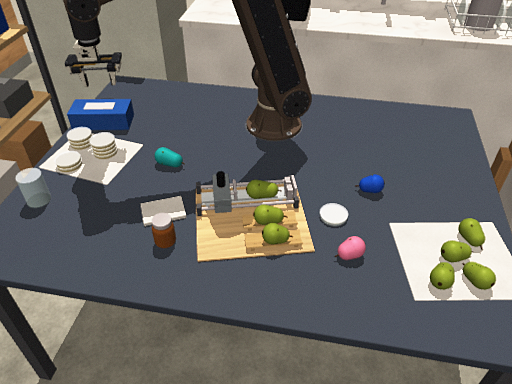

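View pics/side0.png

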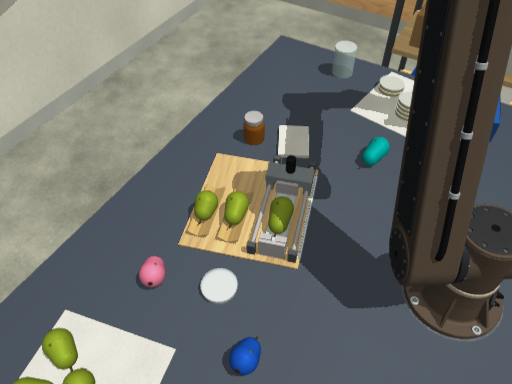

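The scene view shows the gauge in mid-table: the jaw with its black knob at about (221,180), the measured pear at (262,189), the end stop at (290,190) and two spare pears at (268,214) and (276,233). The side view agrees, with the knob at (291,162) and the pear at (281,215). The blue, pink and turquoise look-alikes lie off the board.

```bash
python3 - <<'E'
from h import *
A=[]
for n in ["scene","side"]:
    W=np.load(n+'.npy');P=W.reshape(-1,3);P=P[~np.isnan(P[:,0])]
    im=(P[:,0]>.38)&(P[:,0]<.8)&(P[:,1]>-.22)&(P[:,1]<.25)
    P=P[im]
    def s(a,b,c=None):
        return P[(P[:,2]>a)&(P[:,2]<b)]
    k=s(.095,.14); k=k[np.hypot(k[:,0]-.52,k[:,1]+.09)<.06]
    print(n,"knob",len(k),k.min(0),k.max(0)); kt=k[k[:,2]>.126]; print("top",len(kt),kt.mean(0),kt.min(0),kt.max(0))
    w=s(.004,.013)[:,:2].astype(np.float32)
    print("board",len(w),cv2.minAreaRect(w))
    A.append(w)
    j=s(.069,.079); j=j[np.hypot(j[:,0]-.51,j[:,1]+.09)<.09]; print("jawtop",cv2.minAreaRect(j[:,:2].astype(np.float32)))
print(cv2.minAreaRect(np.vstack(A)), cv2.boxPoints(cv2.minAreaRect(np.vstack(A))))
E
```

```text
scene knob 101 [ 0.50136107 -0.11015163  0.09517376] [ 0.53102502 -0.08475823  0.13365544]
top 41 [ 0.51561179 -0.09731027  0.1297053 ] [ 0.50136107 -0.11015163  0.12653167] [ 0.53017003 -0.08475823  0.13365544]
board 4157 ((0.5902584195137024, 0.01473146677017212), (0.4184871315956116, 0.4692554175853729), 0.10777624696493149)
jawtop ((0.5041241645812988, -0.0646187961101532), (0.14435648918151855, 0.12601925432682037), 17.130849838256836)
side knob 135 [ 0.49866063 -0.11110544  0.09512094] [ 0.52659216 -0.08381126  0.13373932]
top 54 [ 0.51374393 -0.09746818  0.12963278] [ 0.50060923 -0.11110544  0.12667085] [ 0.52659216 -0.08473437  0.13373932]
board 5400 ((0.5888081789016724, 0.014483004808425903), (0.41434425115585327, 0.4698018431663513), 0.7657967805862427)
jawtop ((0.5018730759620667, -0.06534866243600845), (0.1347721815109253, 0.12762311100959778), 18.64493751525879)
((0.5900841355323792, 0.014731362462043762), (0.41882798075675964, 0.469268262386322), 0.1100478246808052) [[ 0.38021988  0.24896283]
 [ 0.38112122 -0.22030456]
 [ 0.7999484  -0.21950011]
 [ 0.79904705  0.24976729]]
```

```bash
python3 - <<'E'
from h import *
for n in ["scene","side"]:
    W=np.load(n+'.npy');p=cv2.cvtColor(cv2.imread(f'pics/{n}0.png'),cv2.COLOR_BGR2HSV)
    m=(p[...,0]>8)&(p[...,0]<25)&(p[...,1]>60)&(p[...,2]>120)&(abs(W[...,2]-.008)<.006)&(abs(W[...,0]-.6)<.22)&(abs(W[...,1])<.23)
    m=cv2.morphologyEx(m.astype(np.uint8),cv2.MORPH_OPEN,np.ones((2,2)))>0
    l,nn=cv2.connectedComponents(m.astype(np.uint8))
    w=W[m][:,:2].astype(np.float32); r=cv2.minAreaRect(w);print(n,len(w),r,cv2.boxPoints(r).tolist())
    # anvil face / pear / pad : points in lane
    # depth lines of lane: high points
    jt=W[(abs(W[...,2]-.074)<.003)&(np.hypot(W[...,0]-.515,W[...,1]+.097)<.085)&(p[...,1]<50)]
    jt=jt[jt[:,1]<-.04]
    r=cv2.minAreaRect(jt[:,:2].astype(np.float32));print('jaw',len(jt),r)
    a=W[(abs(W[...,2]-.072)<.004)&(np.hypot(W[...,0]-.445,W[...,1]-.13)<.06)&(p[...,1]<60)]
    print('anvil',len(a),cv2.minAreaRect(a[:,:2].astype(np.float32)))
E
```

```text
scene 3694 ((0.5794360637664795, 0.017657816410064697), (0.3271793723106384, 0.3494686186313629), 17.886093139648438) [[0.3700874447822571, 0.13370445370674133], [0.4774182438850403, -0.19887399673461914], [0.7887846827507019, -0.09838882088661194], [0.6814538836479187, 0.23418962955474854]]
jaw 303 ((0.5117075443267822, -0.08769191056489944), (0.13820092380046844, 0.0774528831243515), 17.1308536529541)
anvil 65 ((0.44559839367866516, 0.1274806559085846), (0.07526697963476181, 0.03169701248407364), 16.739158630371094)
side 5036 ((nan, nan), (nan, 0.0), nan) [[nan, nan], [nan, nan], [nan, nan], [nan, nan]]
jaw 555 ((0.5090489387512207, -0.08786697685718536), (0.13411273062229156, 0.07960061728954315), 18.782869338989258)
anvil 107 ((0.4419936537742615, 0.12923383712768555), (0.06836352497339249, 0.028690872713923454), 17.761707305908203)
```

Request:
carry_out:
  commands:
    - {"dp":[-0.038,0.035,0],"rotation":[0,0,0]}
    - {"dp":[-0.038,0.035,0],"rotation":[0,0,0]}
    - {"dp":[-0.038,0.035,0],"rotation":[0,0,0]}
    - {"dp":[-0.038,0.035,0],"rotation":[0,0,0]}
    - {"dp":[-0.038,0.035,0],"rotation":[0,0,0]}
    - {"dp":[-0.038,0.035,0],"rotation":[0,0,0]}
    - {"dp":[-0.038,0.035,0],"rotation":[0,0,0]}
    - {"dp":[-0.038,0.035,0],"rotation":[0,0,0]}
  grip: 0.0876

```text
t: 1.6
eef_pos: [0.4066, -0.2877, 0.252]
ee_rot: [-3.141, 0.001, -2.846]
force: [1.7, -0.2, 0.1]
width: 0.0875
gripper_force: 0.0
```

Request:
carry_out:
  commands:
    - {"dp":[-0.038,0.035,0],"rotation":[0,0,0]}
    - {"dp":[-0.038,0.035,0],"rotation":[0,0,0]}
    - {"dp":[-0.038,0.035,0],"rotation":[0,0,0]}
    - {"dp":[-0.038,0.035,0],"rotation":[0,0,0]}
    - {"dp":[0,0,0],"rotation":[0,0,0]}
    - {"dp":[0,0,0],"rotation":[0,0,0]}

```text
t: 2.35
eef_pos: [0.5104, -0.1108, 0.2515]
ee_rot: [3.142, -0.0, -2.845]
force: [0.5, -0.4, 1.1]
width: 0.0874
gripper_force: 0.0
```

```bash
python3 - <<'E'
from h import *
st=readout.get_state();print(st["t"],st["eef_pos"],st["ee_rot"],st["force"],st["q"])
p,d=vision.grab_frame("wrist");cv2.imwrite('pics/w1.png',cv2.cvtColor(p,cv2.COLOR_RGB2BGR))
W=cloud(d,cam("wrist",st));np.save('w1.npy',W)
k=W[(W[...,2]>.122)&(W[...,2]<.14)&(np.hypot(W[...,0]-.515,W[...,1]+.097)<.04)]
print(len(k),k.mean(0),k.min(0),k.max(0))
a=np.radians(17.5);u=np.array([-np.sin(a),np.cos(a)])
for l in ["anvil","pear_a","jaw"]:
    for r in vision.trace(l,"wrist")[:4]:
        w=W[r["pixels"]];w=w[~np.isnan(w[:,0])];s=(w[:,:2]-[.515,-.097])@u
        print(l,r["score"],r["position"],np.median(w,0),np.percentile(s,[1,5,50,95,99]))
E
```

```text
2.35 [ 0.5103519  -0.11081928  0.251496  ] [ 3.14155371e+00 -3.10807375e-04 -2.84489001e+00] [ 0.52605236 -0.40827715  1.06248865] [ 1.62240745e-01  1.06730889e-01 -3.21321698e-01  3.38095912e-06
 -1.14305696e+00 -1.43633584e+00]
841 [ 0.51229395 -0.100786    0.12998304] [ 0.49966673 -0.1139569   0.12222662] [ 0.52665613 -0.08648713  0.13226577]
anvil 0.82 [173.0, 484.5] [0.44297077 0.11813202 0.06192125] [0.21581399 0.21621165 0.22507583 0.24390807 0.24788374]
anvil 0.41 [173.4, 385.8] [0.46926782 0.01568195 0.07109343] [0.08204707 0.08624841 0.12046259 0.17276962 0.18139308]
pear_a 0.82 [173.5, 384.9] [0.46936081 0.01560035 0.07115929] [0.08201487 0.08597418 0.12035718 0.17284839 0.18221149]
jaw 0.82 [171.9, 269.2] [ 0.50185182 -0.09975093  0.07453045] [-0.02972201 -0.02710546  0.00075548  0.04065309  0.04568798]
```

View pics/w1.png

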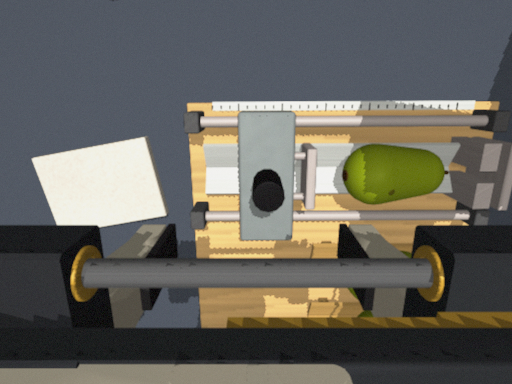

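The wrist view shows the knob at (268,195), the jaw plate at (267,175) and the pad at (310,178). The pear's rear end is at x≈343, its stem tip at x≈447, and the forked stop starts at x≈455. The lane is clear. Next I go down on the knob.

Request:
carry_out:
  commands:
    - {"dp":[-0.0066,0.011,0.01],"rotation":[0,0,0]}
    - {"dp":[0,0,0.03],"rotation":[0,0,0]}
    - {"dp":[0,0,0.03],"rotation":[0,0,0]}
    - {"dp":[0,0,0.03],"rotation":[0,0,0]}
    - {"dp":[0,0,0.025],"rotation":[0,0,0]}
    - {"dp":[0,0,0.012],"rotation":[0,0,0]}
    - {"dp":[0,0,0],"rotation":[0,0,0]}
    - {"dp":[0,0,0],"rotation":[0,0,0]}

```text
t: 3.55
eef_pos: [0.5143, -0.0984, 0.1154]
ee_rot: [-3.141, 0.001, -2.846]
force: [0.2, 0.1, 0.4]
width: 0.0876
gripper_force: 0.0
```

Request:
carry_out:
  commands:
    - {"dp":[0,0,0],"rotation":[0,0,0]}
    - {"dp":[0,0,0],"rotation":[0,0,0]}
    - {"dp":[0,0,0],"rotation":[0,0,0]}
    - {"dp":[0,0,0],"rotation":[0,0,0]}
    - {"dp":[0,0,0],"rotation":[0,0,0]}
    - {"dp":[0,0,0],"rotation":[0,0,0]}
  grip: 0.02
  force: 25

```text
t: 4.3
eef_pos: [0.5136, -0.0986, 0.1145]
ee_rot: [3.142, -0.0, -2.846]
force: [-0.4, 0.7, -0.2]
width: 0.0331
gripper_force: 0.0
```

Request:
carry_out:
  commands:
    - {"dp":[0,0,0],"rotation":[0,0,0]}
    - {"dp":[0,0,0],"rotation":[0,0,0]}
    - {"dp":[0,0,0],"rotation":[0,0,0]}

```text
t: 4.68
eef_pos: [0.5137, -0.099, 0.1146]
ee_rot: [-3.141, -0.0, -2.846]
force: [2.0, -4.7, -2.3]
width: 0.0272
gripper_force: 25.0
```

Request:
carry_out:
  commands:
    - {"dp":[0,0.002,0],"rotation":[0,0,0]}
    - {"dp":[0,0.003,0],"rotation":[0,0,0]}
    - {"dp":[0,0.003,0],"rotation":[0,0,0]}
    - {"dp":[0,0.003,0],"rotation":[0,0,0]}
    - {"dp":[0,0.003,0],"rotation":[0,0,0]}
    - {"dp":[0,0.003,0],"rotation":[0,0,0]}
    - {"dp":[0,0.003,0],"rotation":[0,0,0]}

```text
t: 5.55
eef_pos: [0.508, -0.0805, 0.1146]
ee_rot: [-3.14, -0.0, -2.846]
force: [3.7, -10.7, -3.1]
width: 0.0277
gripper_force: 25.0
```

Request:
carry_out:
  commands:
    - {"dp":[0,0.003,0],"rotation":[0,0,0]}
    - {"dp":[0,0.003,0],"rotation":[0,0,0]}
    - {"dp":[0,0.002,0],"rotation":[0,0,0]}
    - {"dp":[0,0.002,0],"rotation":[0,0,0]}
    - {"dp":[0,0.002,0],"rotation":[0,0,0]}
    - {"dp":[0,0.002,0],"rotation":[0,0,0]}
    - {"dp":[0,0.002,0],"rotation":[0,0,0]}
    - {"dp":[0,0.002,0],"rotation":[0,0,0]}

```text
t: 6.55
eef_pos: [0.5027, -0.0635, 0.1145]
ee_rot: [-3.14, -0.001, -2.846]
force: [4.4, -12.8, -3.4]
width: 0.0276
gripper_force: 25.0
```

Request:
carry_out:
  commands:
    - {"dp":[0,0.002,0],"rotation":[0,0,0]}
    - {"dp":[0,0.002,0],"rotation":[0,0,0]}
    - {"dp":[0,0.002,0],"rotation":[0,0,0]}
    - {"dp":[0,0.002,0],"rotation":[0,0,0]}
    - {"dp":[0,0.002,0],"rotation":[0,0,0]}
    - {"dp":[0,0.002,0],"rotation":[0,0,0]}
    - {"dp":[0,0.002,0],"rotation":[0,0,0]}
    - {"dp":[0,0.002,0],"rotation":[0,0,0]}

```text
t: 7.55
eef_pos: [0.498, -0.0482, 0.1145]
ee_rot: [-3.14, -0.001, -2.846]
force: [3.7, -13.2, -4.0]
width: 0.0277
gripper_force: 25.0
```

```bash
python3 - <<'E'
from h import *
st=readout.get_state();print(st["t"],st["eef_pos"],st["force"])
p,d=vision.grab_frame("wrist");cv2.imwrite('pics/w2.png',cv2.cvtColor(p,cv2.COLOR_RGB2BGR))
W=cloud(d,cam("wrist",st));np.save('w2.npy',W)
a=np.radians(17.5);u=np.array([-np.sin(a),np.cos(a)])
for l in ["anvil","pear_a","jaw"]:
    for r in vision.trace(l,"wrist")[:2]:
        w=W[r["pixels"]];w=w[~np.isnan(w[:,0])];s=(w[:,:2]-[.5135,-.0985])@u
        print(l,r["score"],r["position"],np.median(w,0),np.percentile(s,[1,5,50,95,99]))
E
```

```text
7.55 [ 0.49797695 -0.04823802  0.11454775] [  3.66779566 -13.15128226  -4.000536  ]
anvil 0.8 [195.6, 500.5] [0.43941693 0.10743309 0.04094391] [0.21681204 0.21717019 0.21804841 0.23414888 0.24134436]
pear_a 0.67 [202.2, 419.7] [0.4550049  0.03935576 0.06949665] [0.10558788 0.10973712 0.14998527 0.19387994 0.20112385]
jaw 0.69 [186.2, 263.4] [ 0.470927   -0.05207754  0.07462827] [0.02564744 0.0290163  0.05530634 0.09326385 0.09935492]
```

View pics/w2.png

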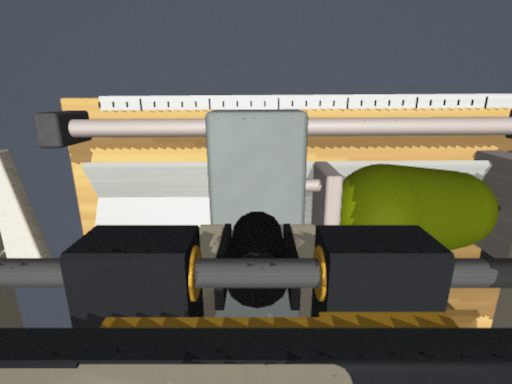

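The wrist view shows the pad's front at x≈340, touching the pear. The pear's stem end is at x≈495, and the stop starts at x≈478 higher up. The pear is sliding, with roughly 10–16 mm still to go.

Request:
carry_out:
  commands:
    - {"dp":[0,0.002,0],"rotation":[0,0,0]}
    - {"dp":[0,0.002,0],"rotation":[0,0,0]}
    - {"dp":[0,0.002,0],"rotation":[0,0,0]}
    - {"dp":[0,0.002,0],"rotation":[0,0,0]}

```text
t: 8.25
eef_pos: [0.4956, -0.0406, 0.1145]
ee_rot: [-3.14, -0.001, -2.846]
force: [5.0, -12.2, -3.6]
width: 0.0274
gripper_force: 25.0
```

Request:
carry_out:
  commands:
    - {"dp":[0,0.001,0],"rotation":[0,0,0]}
    - {"dp":[0,0.001,0],"rotation":[0,0,0]}
    - {"dp":[0,0.001,0],"rotation":[0,0,0]}

```text
t: 8.62
eef_pos: [0.4948, -0.038, 0.1145]
ee_rot: [-3.139, -0.001, -2.846]
force: [5.6, -15.2, -5.1]
width: 0.0275
gripper_force: 25.0
```

Request:
carry_out:
  commands:
    - {"dp":[0,0.001,0],"rotation":[0,0,0]}
    - {"dp":[0,0.001,0],"rotation":[0,0,0]}
    - {"dp":[0,0.001,0],"rotation":[0,0,0]}

```text
t: 9.0
eef_pos: [0.494, -0.0355, 0.1145]
ee_rot: [-3.139, -0.001, -2.846]
force: [6.1, -16.3, -4.7]
width: 0.0272
gripper_force: 25.0
```

```bash
python3 - <<'E'
from h import *
a=np.radians(17.2);u=np.array([-np.sin(a),np.cos(a)]);v=np.array([np.cos(a),np.sin(a)])
st=readout.get_state();print(st["t"],st["eef_pos"],st["force"])
p,d=vision.grab_frame("wrist");cv2.imwrite('pics/w3.png',cv2.resize(cv2.cvtColor(p,cv2.COLOR_RGB2BGR)[120:300,180:],None,fx=2.4,fy=2.4))
W=cloud(d,cam("wrist",st));np.save('w3.npy',W)
# pad-top relative to knob at 3 instants
for n,k in (("w1",[.5135,-.0985]),("w2",[.49798,-.04824]),("w3",st["eef_pos"][:2])):
    W=np.load(n+".npy");q=W[...,:2]-np.array(k);s=q@u;x=q@v
    m=(W[...,2]>.068)&(W[...,2]<.082)&(x<-.022)&(x>-.032)&(s>.03)&(s<.06)
    m2=(W[...,2]>.068)&(W[...,2]<.079)&(x<-.035)&(x>-.06)&(s>.0)&(s<.06)
    print(n,m.sum(),np.round(np.histogram(s[m],bins=np.arange(.03,.0601,.002))[0]),np.percentile(s[m2],[50,99]))
E
```

```text
9.0 [ 0.49395706 -0.03549549  0.11452955] [  6.06394911 -16.30430587  -4.72813129]
w1 110 [ 0  0  0  0 31 19 20 20 19  1  0  0  0  0  0] [0.01276135 0.02570168]
w2 334 [ 0  0  0  0 84 65 58 59 58 10  0  0  0  0  0] [0.01354406 0.02720926]
w3 346 [ 0 68 67 62 62 60 18  0  0  0  0  0  0  2  7] [0.0135159 0.0271494]
```

View pics/w3.png

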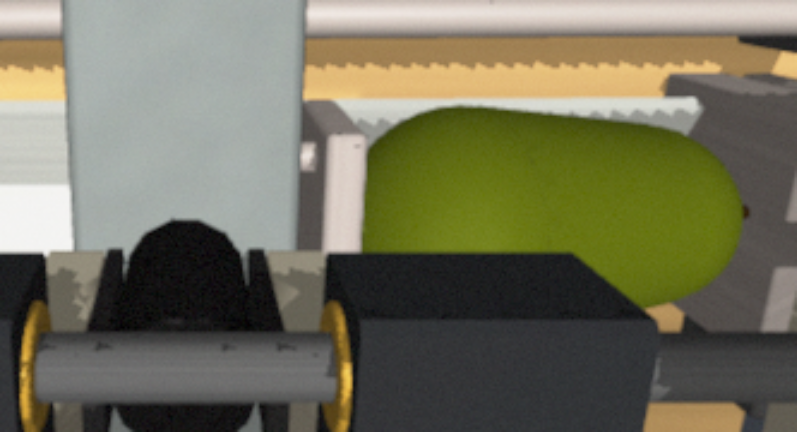

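The pad is pressed back about 6 mm: its front edge was about 48.5 mm ahead of the knob and is now about 42.5 mm. In the crop the pear lies against the fork at about (740,210), with its stem in the slot. Now I relax the push and open the fingers.

Request:
carry_out:
  commands:
    - {"dp":[0,-0.0005,0],"rotation":[0,0,0]}
    - {"dp":[0,-0.0005,0],"rotation":[0,0,0]}
    - {"dp":[0,-0.0005,0],"rotation":[0,0,0]}
    - {"dp":[0,0,0],"rotation":[0,0,0]}

```text
t: 9.55
eef_pos: [0.494, -0.0355, 0.1145]
ee_rot: [-3.141, -0.001, -2.846]
force: [1.6, -6.6, -1.2]
width: 0.0276
gripper_force: 25.0
```

Request:
carry_out:
  commands:
    - {"dp":[0,-0.0007,0],"rotation":[0,0,0]}
    - {"dp":[0,0,0],"rotation":[0,0,0]}

```text
t: 9.8
eef_pos: [0.494, -0.0356, 0.1145]
ee_rot: [3.141, -0.001, -2.846]
force: [-1.5, -2.1, 2.4]
width: 0.0273
gripper_force: 25.0
```

Request:
carry_out:
  commands:
    - {"dp":[0,0,0],"rotation":[0,0,0]}
    - {"dp":[0,0,0],"rotation":[0,0,0]}
    - {"dp":[0,0,0],"rotation":[0,0,0]}
    - {"dp":[0,0,0],"rotation":[0,0,0]}
    - {"dp":[0,0,0],"rotation":[0,0,0]}
    - {"dp":[0,0,0],"rotation":[0,0,0]}
  grip: 0.052

```text
t: 10.55
eef_pos: [0.4944, -0.0356, 0.1145]
ee_rot: [3.142, -0.0, -2.846]
force: [-1.0, -0.2, -0.5]
width: 0.052
gripper_force: 0.0
```

Request:
carry_out:
  commands:
    - {"dp":[0,0,0.0],"rotation":[0,0,0]}
    - {"dp":[0,0,-0.01],"rotation":[0,0,0]}
    - {"dp":[0,0,-0.02],"rotation":[0,0,0]}
    - {"dp":[0,0,-0.03],"rotation":[0,0,0]}
    - {"dp":[0,0,-0.03],"rotation":[0,0,0]}
    - {"dp":[0,0,-0.03],"rotation":[0,0,0]}
    - {"dp":[0,0,0],"rotation":[0,0,0]}
    - {"dp":[0,0,0],"rotation":[0,0,0]}

```text
t: 11.55
eef_pos: [0.4942, -0.0356, 0.2347]
ee_rot: [3.141, 0.0, -2.846]
force: [-0.7, 0.5, -0.9]
width: 0.0516
gripper_force: 0.0
```

```bash
python3 - <<'E'
from h import *
a=np.radians(17.2);u=np.array([-np.sin(a),np.cos(a)]);v=np.array([np.cos(a),np.sin(a)])
st=readout.get_state();print(st["t"],st["eef_pos"],st["force"])
p,d=vision.grab_frame("wrist");cv2.imwrite('pics/w4.png',cv2.cvtColor(p,cv2.COLOR_RGB2BGR))
W=cloud(d,cam("wrist",st))
q=W[...,:2]-np.array([.494,-.0355]);s=q@u;x=q@v
k=W[(W[...,2]>.122)&(W[...,2]<.14)&(np.hypot(q[...,0],q[...,1])<.03)];print(k.mean(0))
m=(W[...,2]>.068)&(W[...,2]<.082)&(x<-.022)&(x>-.032)&(s>.03)&(s<.06)
m2=(W[...,2]>.068)&(W[...,2]<.079)&(x<-.035)&(x>-.06)&(s>.0)&(s<.06)
print(m.sum(),np.histogram(s[m],bins=np.arange(.03,.0601,.002))[0],np.percentile(s[m2],[50,99]))
E
```

```text
11.55 [ 0.49415667 -0.0355787   0.23466072] [-0.66006279  0.52901639 -0.91652693]
[ 0.49231792 -0.03635475  0.13007845]
122 [ 0 22 20 22 23 24  7  0  0  0  0  0  0  0  4] [0.01319875 0.02702912]
```

View pics/w4.png

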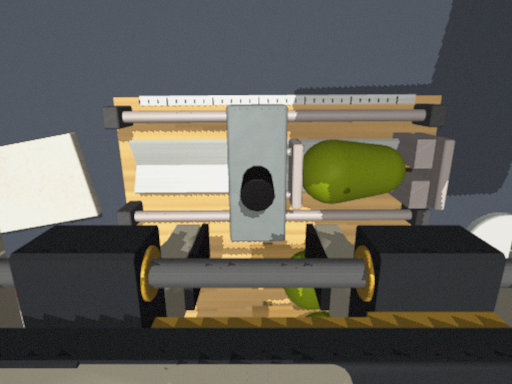

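The picture shows the jaw (257,175) left in place, the pad (297,175) still about 6 mm back against the pear (350,170), and the pear home at the fork (405,168). The gripper is clear.

```bash
python3 -c "from station import arm; print(arm.job_done())"
```

```text
the job is handed in; nothing more can be done
None
```

The gauge is closed on the pear and the job is handed in: the pear is home against the forked stop, the pad is pressed back about 6 of its 10 mm, and the jaw stayed put after I let go and lifted clear.

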